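# Seat a taper-shank arbor in a rotor drive

## Robot

A 6-joint arm with a two-finger parallel gripper is mounted at the origin on a cart in front of the work surface, level with it; the furniture and walls round the work are solid. World frame = base frame: x ahead of the robot, y to its left, z up, the work surface at z = 0. Lengths are in m, angles in rad, forces in N, time in s.
With the tool pointing down it reaches from about 0.375 to 0.975 m from the base axis. Payload 3.8 kg.
Tool frame: the origin (TCP) lies on the centre line of the jaws, within the pads' length; the fingertips stand 25 mm ahead of it and the grasp point (between the pads) lies 6 mm ahead of it; y points along the fingers, z is the direction in which the jaws open and shut, and the axes are right-handed (so a half turn about y gives the same grasp; the last joint's range is limited). The gripper opens to 85 mm and grips with 20 to 120 N. Pads are 22 mm wide; open, the fingers measure 114 mm over their backs; the gripper's body (76 mm by 85 mm) begins 54 mm behind the grasp point. The pads swing forward as they close: fully open they stand 13 mm farther back than shut.
Start: joints at [1.178, 0.264, 1.604, -0, 1.274, -0.037], TCP at [0.235, 0.633, 0.256] pointing down, gripper open.
Joint ranges: [-2.63, 2.63], [-0.94, 2.18], [0.31, 2.57], [-1.31, 4.45], [0, 2.66], [-2.55, 2.55]. Speed limits (rad/s): [2.57, 2.57, 3.14, 3.14, 3.14, 3.14].

## Interface

Orientations are given as a rotation vector (axis times angle).
In Python, from workcell import bot gives the robot as it stands.
- The arm moves only by the shell command python3 -m jog 'ROWS' [FORCE]. ROWS is JSON, a list of rows, each a list of 5 numbers: the shift along the world's x, y, z in mm, then the turn about the world's z in degrees, then the finger opening in mm, from 0 to 85.4. A call has exactly 10 rows; each row is the pose to reach, as a shift and turn from the pose commanded when the call began; what a row does not reach only later rows make up. A row lasts 1/8 s, in which the tool goes at most 62.5 mm and 10.7 degrees, less where a joint would pass 70% of its speed; a pose out of reach is approached as far as the arm can. A call with a gripper value outside its range is refused whole. The fingers move at their own pace and stop on an object; FORCE is the grip in N (left out, the last holds). Time passes only in rows, so rows that repeat a pose let the fingers close, or fill a call up. It gives the time, the measured TCP pose, the force and the opening at its end, in the units of the state.
- bot.read_state(): the state, without advancing time (a new reading comes with each control period).
- bot.read_camera(name): name is "side" or "top" or "wrist"; returns a dict with "pixels" (400x640x3 uint8, red, green, blue), "fx", "fy", "cx", "cy" (pixels), "R" (3x3) and "t" (3): a world point X has camera coordinates R X + t. Camera axes: x right, y down, z forward; pixel columns grow to the right and rows downward; lengths in m; the calibration is good to about 2 mm. A picture is of the moment at which its call begins. There is no depth.
- bot.finish_job(): hands the job in, once; it reports no verdict.
The state is a dict: "time": time; "q": joint angles; "joint_vel": joint speeds; "joint_torque": joint torques, N m; "tool_pos": TCP position; "tcp_rot": TCP orientation; "wrist_force": force on the tool from outside, world axes, zero at the start; "torque": the same for the moment, N m; "width": opening from 0.0 (shut) to 1.0 (fully open).
Only numpy, scipy, OpenCV 4.12 (cv2) and the standard library are available. Lean on these libraries where they do the work, as an engineer would, in place of code of your own. Each camera call takes 0.05 s, during which the arm holds its last target.

## Task

Take the arbor with the square head out of the black storage block, lower its tapered shank into the upright spindle of the bench rotor drive, and feel for the drive dogs by turning it under a light push until its slots drop over them and its flange lies flush on the spindle face; then let go. Work gently by feel and never force it: pressing the arbor hard against the drive (more than about 60 N) spoils the taper. Leave the pointed arbor in the block, and leave the other things on the bench where they are.

Things in the scene. Friction and masses are not known exactly. Their poses are not given: they have to be found in the camera images.
- square_arbor: The arbor to be seated: plain steel, about 0.35 kg (varies). Origin at the centre of its flange's underside, z up along its axis. Round flange 60 mm across, z = 0 to 14 mm; its underside has a cross of four slots along +x, -x, +y, -y, each 14 mm wide, 9 mm deep, open at the rim, so it is the same every quarter turn. Square head above, tapered shank below.
- arbor_head (a point): Middle of the square arbor's head, 32 mm above its origin: 34 x 34 mm, flats facing the arbor's x and y axes, from 14 to 50 mm above the origin (grip it here, across two flats). A small round stub 18 mm wide goes on up to 53 mm.
- shank_end (a point): Lower end of the square arbor's tapered shank, 42 mm below its origin. The shank is 26 mm in diameter at the flange and 14 mm here (rounded to 12 mm at the very end).
- point_arbor: Bystander of the same plain steel in the other place of the storage block: same shank, flange and origin as the square arbor, but instead of the square head a cone running to a point (z = 14 to 50 mm, 34 mm wide at its foot). Stays where it is.
- arbor_block: Black storage block, fixed, 180 x 80 mm (x, y; foot 188 x 88), 55 mm high. Origin at the centre of its underside. Two round holes, 30 mm wide, 50 mm deep, 48 mm either way from the centre along its x axis, hold one arbor each, shank down, flange on the block's top; which holds which varies. The arbors stand within 25 degrees of square with the block.
- rotor_drive: Bench rotor drive, fixed: white box 150 x 130 mm (x, y), 62 mm high, on a grey foot, grey control panel on its front (-x). Origin at the centre of its underside. From the middle of its top rises an upright steel spindle 67 mm in diameter, whose flat ring-shaped face is 80 mm above the origin and has a tapered bore for the arbor's shank and two drive dogs.
- spindle_face (a point): Point on the spindle's axis, level with its ring-shaped face; axes as rotor_drive. When home, the arbor's origin lies here. The tapered bore below is 28 mm wide at the face and 16 mm wide 42 mm down: 1 mm play all round with the arbor home, 3 mm when it is 14 mm up. Measured poses are some 2 mm off, so centre the shank by feel before seating it.
- dog_tops (a point): Point on the spindle's axis level with the tops of the dogs, 7 mm above the face. The two dogs, 10 mm wide and 11 mm long, stand opposite one another 22.5 mm off the axis. Their angle is not measured: the line through them is up to 35 degrees either way from the drive's x axis. Not aligned, the flange rides at this level; within 4 degrees it can drop. The spindle's brake slips above 0.2 N m.
- spanner: Bystander: small steel open spanner, 122 mm long, 5 mm thick, lying near the front edge. Origin at its underside.
- oring_box: Bystander: small plain card box, 32 x 52 x 20 mm. Origin at its underside.
- vial: Bystander: small glass vial with a white cap, 23 mm wide, 50 mm high, standing behind the work. Origin at its underside.
- tape_roll: Bystander: roll of tape lying flat, 90 mm wide, 19 mm high. Origin at its underside.
There are look-alikes about, which are no part of the job. What is shaped like the square_arbor but brown or red is not meant.

How it is judged:
On the way, in this order (a step that is already met when the one before it is completed fails the run):
1. the square-headed arbor has been lifted clear of the block (z of square_arbor in the frame of arbor_block above 0.098 m), for 0.05 s.
2. its shank has been lowered into the spindle bore while still held in the fingers, its flange less than 20 mm above the face (horizontal distance between square_arbor and spindle_face below 0.006 m and z of square_arbor in the frame of spindle_face below 0.02 m and contact force between square_arbor and the fingers above 1 N), for 0.05 s.
At the end, for the whole second after the job is handed in: The square-headed arbor stands released and at rest in the rotor drive's spindle, its slots over the dogs, flange flush on the spindle face (gap under 2 mm, within 3 mm of the axis, upright within 2 degrees); the pointed arbor is still in its place in the block (moved less than 10 mm) (z of square_arbor in the frame of spindle_face between -0.003 and 0.002 m and horizontal distance between square_arbor and spindle_face below 0.003 m and angle between square_arbor's own z axis and vertical below 0.035 rad and linear speed of square_arbor below 0.02 m/s and distance of point_arbor from where it was at the start of the episode below 0.01 m); the robot touches nothing.
It fails at once if the arbor is pressed against the rotor drive with more than 60 N (contact force between square_arbor and rotor_drive above 60 N).
It fails at once if the pointed arbor is taken out of or raised from its place (moved more than 15 mm) (distance of point_arbor from where it was at the start of the episode above 0.015 m).
It fails at once if another thing on the bench is moved more than 30 mm (distance of any of spanner, oring_box, vial, tape_roll from where it was at the start of the episode above 0.03 m).
It also fails if it takes over 72 s, if anything falls off the work surface, if the arm or the gripper's body presses on something with over 40 N, if the wrist force passes 120 N, or if a joint passes its speed limit or range.

## Working session

There is one attempt and no reset: what is moved stays moved. The work goes in short steps, Python scripts to look and compute and a shell command to move; the robot and the scene stay as the last step left them, time stands still between calls to the robot, and variables do not carry over. Pictures are saved under pics/ and viewed, and the job is handed in when it is done.

```bash
mkdir -p pics; ls
python3 - <<'E'
from workcell import bot
import cv2
s=bot.read_state()
for k,v in s.items(): print(k,v)
for n in("side","top","wrist"):
    c=bot.read_camera(n); cv2.imwrite(f"pics/{n}0.png",c["pixels"][:,:,::-1]); print(n,c["fx"],c["cx"],c["cy"],c["R"],c["t"])
E
```

```text
pics
time 0.0
q [ 1.17815026e+00  2.64751935e-01  1.60541222e+00 -1.03389004e-05
  1.27372949e+00 -3.68890723e-02]
joint_vel [ 0.00055161 -0.00101291 -0.00073865 -0.0015108  -0.00044994 -0.00154954]
joint_torque [-1.14154056e-03 -5.15116274e+01 -3.67310965e+01  1.05039981e-04
  1.28384319e-02 -5.82606475e-06]
tool_pos [0.234831   0.63208402 0.25494217]
tcp_rot [-1.55496706  0.27960751 -0.27884887]
wrist_force [-0.0708212  -0.19768191 -0.4611017 ]
torque [-0.02904059  0.01278065  0.00883352]
width 1.0032629085295215
side 423.1802616370817 314.01114454030767 195.3349723566507 [[ 0.83341216 -0.55208158  0.02510201]
 [-0.24449858 -0.40906323 -0.87914033]
 [ 0.49562549  0.72654883 -0.47590143]] [-0.46579937  0.1822971   1.18501265]
top 396.22274044980736 318.64401945719146 202.94951146076724 [[-0.06826225 -0.99766474  0.00231061]
 [-0.96821885  0.06568859 -0.24132397]
 [ 0.24060864 -0.01871049 -0.97044186]] [-0.02798481  0.54569618  1.05335532]
wrist 325.1441020381611 326.557118088869 199.1033964574204 [[ 0.34844168  0.93732803 -0.00213367]
 [ 0.88970123 -0.33001881  0.31546679]
 [ 0.29499171 -0.11182011 -0.94893422]] [-0.67359295 -0.04106045  0.37953458]
```

View pics/top0.png

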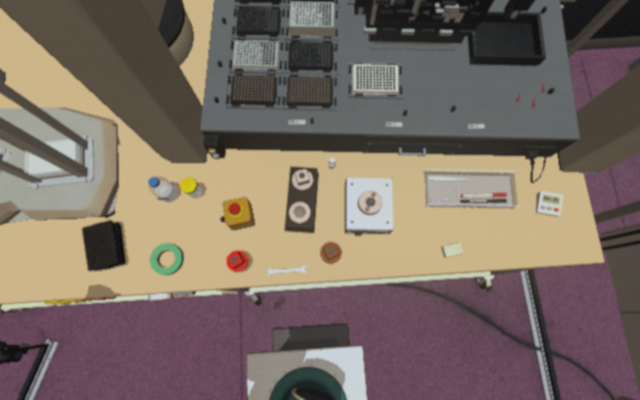

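View pics/side0.png

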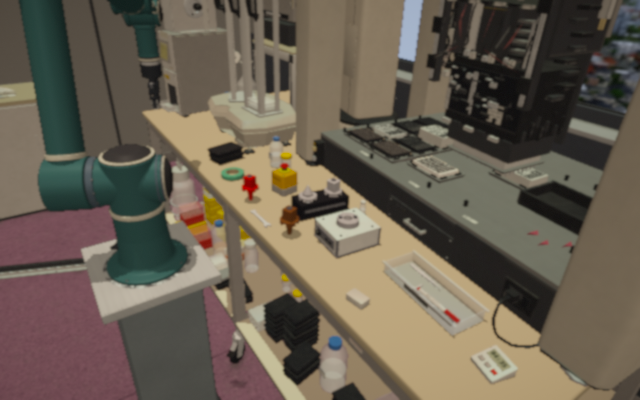

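View pics/wrist0.png

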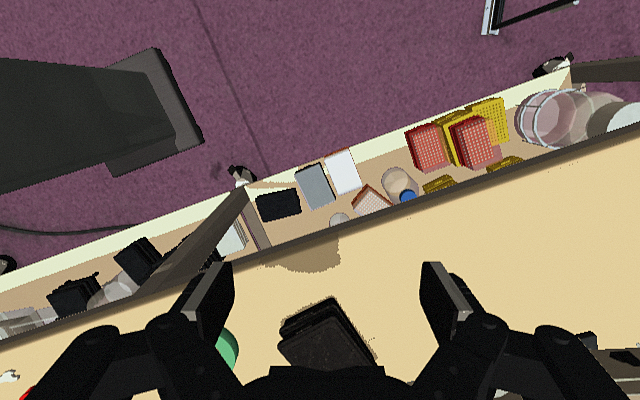

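Run:
```python
import cv2,numpy as np
t=cv2.imread("pics/top0.png"); s=cv2.imread("pics/side0.png")
a=cv2.resize(t[155:275,215:415],(800,480),interpolation=cv2.INTER_CUBIC)
b=cv2.resize(s[165:255,230:390],(800,450),interpolation=cv2.INTER_CUBIC)
cv2.imwrite("pics/ca.png",a);cv2.imwrite("pics/cb.png",b)
```

```text
(no output)
```

View pics/ca.png

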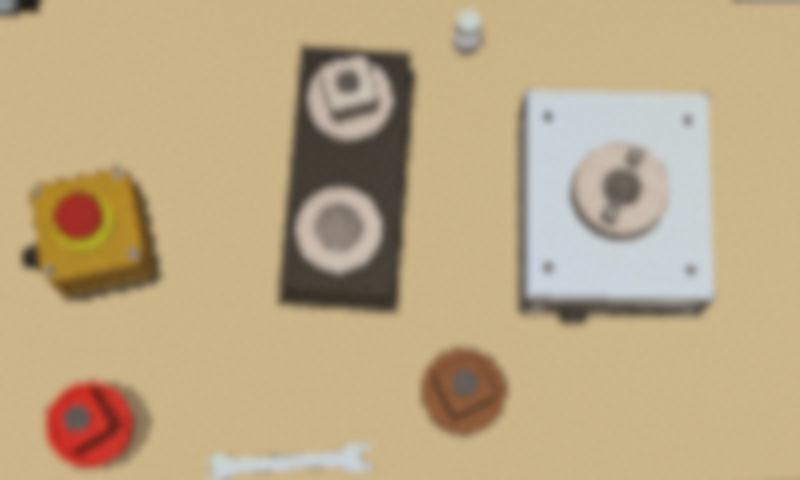

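View pics/cb.png

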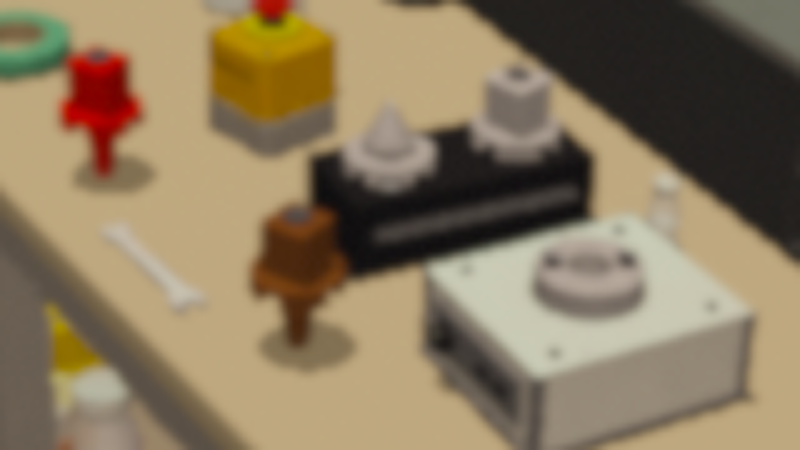

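```bash
cat > h.py <<'E'
import numpy as np,cv2
from workcell import bot
from scipy.spatial.transform import Rotation as Ro
def ray(c,u,v,z):
    d=c["R"].T@np.array([(u-c["cx"])/c["fx"],(v-c["cy"])/c["fy"],1.]); o=-c["R"].T@c["t"]
    return o+d*(z-o[2])/d[2]
def proj(c,X):
    p=c["R"]@np.asarray(X,float)+c["t"]; return np.array([c["fx"]*p[0]/p[2]+c["cx"],c["fy"]*p[1]/p[2]+c["cy"]])
def tri(c1,p1,c2,p2):
    A=[];b=[]
    for c,p in((c1,p1),(c2,p2)):
        d=c["R"].T@np.array([(p[0]-c["cx"])/c["fx"],(p[1]-c["cy"])/c["fy"],1.]);d/=np.linalg.norm(d);o=-c["R"].T@c["t"]
        P=np.eye(3)-np.outer(d,d);A.append(P);b.append(P@o)
    return np.linalg.solve(sum(A),sum(b))
E
python3 - <<'E'
from h import *
c=bot.read_camera("top")
f=lambda u,v,z:ray(c,215+u/4-.5*.75,155+v/4-.5*.75,z)
print("head stub",f(347,81,.108)); print("flange",f(350,98,.069)); print("pointflange",f(338,229,.069)); print("spindle",f(621,187,.08))
a,b=f(634,157,.087),f(609,215,.087);print("dogs",a,b,np.degrees(np.arctan2(*(a-b)[1::-1])))
# block top corners
for p in((303,48),(411,55),(281,301),(397,310)): print(f(*p,.055))
for p in((527,92),(709,94),(524,297),(707,300)): print(f(*p,.062))
s=bot.read_state();print(Ro.from_rotvec(s["tcp_rot"]).as_matrix(), -c["R"].T@c["t"])
w=bot.read_camera("wrist"); print("wristcam",-w["R"].T@w["t"]-s["tool_pos"])
E
```

```text
head stub [ 0.61548144 -0.02198683  0.108     ]
flange [ 0.61535822 -0.02256935  0.069     ]
pointflange [ 0.51996475 -0.00857578  0.069     ]
spindle [ 0.53410338 -0.2080233   0.08      ]
dogs [ 0.55328803 -0.21815641  0.087     ] [ 0.51307879 -0.19668682  0.087     ] -28.09984493750461
[0.66027163 0.00975992 0.055     ]
[ 0.64956645 -0.06865149  0.055     ]
[0.474112   0.03475216 0.055     ]
[ 0.46219726 -0.04613118  0.055     ]
[ 0.6134634  -0.15010725  0.062     ]
[ 0.60308807 -0.28102079  0.062     ]
[ 0.46414208 -0.13524938  0.062     ]
[ 0.45334938 -0.26263674  0.062     ]
[[ 9.37367545e-01 -5.74907232e-04  3.48341434e-01]
 [-3.48341901e-01 -1.34626356e-03  9.37366581e-01]
 [-6.99394473e-05 -9.99998929e-01 -1.46220805e-03]] [ 0.27299663 -0.04405667  1.15397433]
wristcam [-0.07563246  0.02805752  0.11660084]
```

```bash
python3 -m jog '[[28,-53,2,-5,85],[56,-106,5,-10,85],[84,-160,7,-15,85],[112,-213,10,-20,85],[140,-266,12,-25,85],[168,-320,15,-30,85],[196,-373,15,-35,85],[225,-426,15,-40,85],[253,-480,15,-45,85],[281,-533,15,-52,85]]'; python3 -m jog '[[28,-53,0,0,85],[56,-106,0,0,85],[84,-159,0,0,85],[84,-159,0,0,85],[84,-159,0,0,85],[84,-159,0,0,85],[84,-159,0,0,85],[84,-159,0,0,85],[84,-159,0,0,85],[84,-159,0,0,85]]'
python3 - <<'E'
from h import *
w=bot.read_camera("wrist");cv2.imwrite("pics/w1.png",w["pixels"][:,:,::-1])
import pickle;pickle.dump(w,open("w1.pkl","wb"))
s=bot.read_state();print(s)
E
```

```text
time: 1.5
tool_pos: [0.5167, 0.0978, 0.2715]
tcp_rot: [-1.337, 0.982, -0.983]
wrist_force: [1.4, 0.2, -1.1]
width: 0.997
time: 2.75
tool_pos: [0.6001, -0.0591, 0.2714]
tcp_rot: [-1.339, 0.98, -0.98]
wrist_force: [-0.0, 0.0, 0.3]
width: 0.993
{'time': 2.8, 'q': array([-1.39566291e-01,  1.19870773e-01,  1.74626475e+00,  6.38438010e-05,
        1.27544008e+00, -4.47157527e-01]), 'joint_vel': array([-0.00034779,  0.00014984,  0.00089041,  0.00066252,  0.00084831,
        0.00015951]), 'joint_torque': array([ 7.36489473e-02, -4.35987425e+01, -3.67896187e+01,  4.32361441e-03,
        2.35134867e-03,  1.96060737e-04]), 'tool_pos': array([ 0.60011859, -0.05914002,  0.27128591]), 'tcp_rot': array([-1.33908455,  0.97970499, -0.97968205]), 'wrist_force': array([0.71024874, 0.10373886, 0.1038841 ]), 'torque': array([-0.01510735, -0.04494974,  0.02721876]), 'width': 0.9921433288448808}
```

View pics/w1.png

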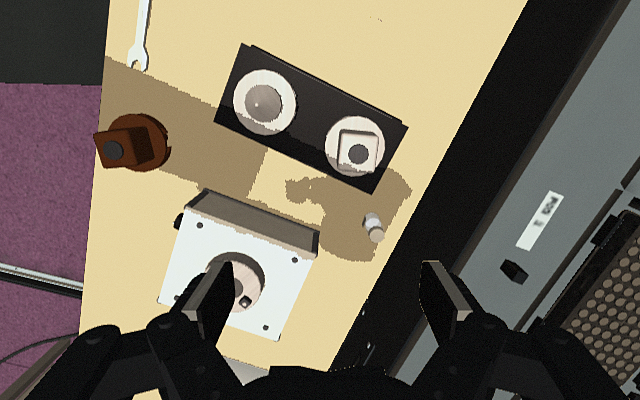

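Run:
```python
import cv2
a=cv2.imread("pics/w1.png")
cv2.imwrite("pics/c2.png",cv2.resize(a[100:190,310:410],(800,720),interpolation=cv2.INTER_CUBIC)[:600])
```

```text
(no output)
```

View pics/c2.png

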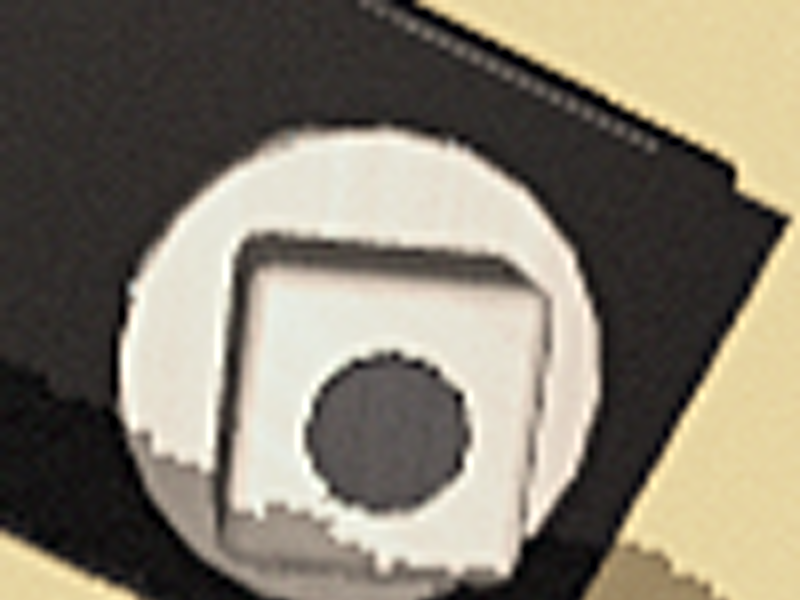

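Run:
```python
from h import *
import pickle
c=pickle.load(open("w1.pkl","rb"))
f=lambda u,v,z:ray(c,310+(u+.5)/8-.5,100+(v+.5)/8-.5,z)
P=[f(*p,.105) for p in((250,265),(545,295),(519,575),(224,530))]
for i in range(3):
    d=P[i+1]-P[i];print(np.linalg.norm(d),np.degrees(np.arctan2(d[1],d[0]))%90)
print("diag c",(P[0]+P[2])/2)
print("stub",f(388,432,.108)); print("flange",f(360,367,.069))
s=bot.read_state();R=Ro.from_rotvec(s["tcp_rot"]).as_matrix();print("jaw",np.degrees(np.arctan2(R[1,2],R[0,2])),s["tool_pos"])
```

```text
0.031985762707205295 11.899154673814738
0.030944622069132312 15.096300822896836
0.03333751502763129 8.797791403035404
diag c [ 0.6175089  -0.02250507  0.105     ]
stub [ 0.61749303 -0.0229795   0.108     ]
flange [ 0.61737392 -0.02212844  0.069     ]
jaw 17.622614859339162 [ 0.60011859 -0.05914002  0.27128591]
```

```bash
python3 -m jog '[[8,18,-40,-4,65],[17,36,-80,-4.5,65],[17,36,-110,-4.5,65],[17,36,-130,-4.5,65],[17,36,-145,-4.5,65],[17,36,-157,-4.5,65],[17,36,-165,-4.5,65],[17,36,-172,-4.5,65],[17,36,-172,-4.5,65],[17,36,-172,-4.5,65]]' 40
python3 - <<'E'
from h import *
w=bot.read_camera("wrist");cv2.imwrite("pics/w2.png",w["pixels"][:,:,::-1])
w=bot.read_camera("side");cv2.imwrite("pics/s2.png",cv2.resize(w["pixels"][140:240,260:420,::-1],(800,500)))
E
```

```text
time: 4.05
tool_pos: [0.6175, -0.0233, 0.0998]
tcp_rot: [-1.308, 1.038, -1.04]
wrist_force: [-0.3, -0.5, 0.6]
width: 0.758
```

View pics/w2.png

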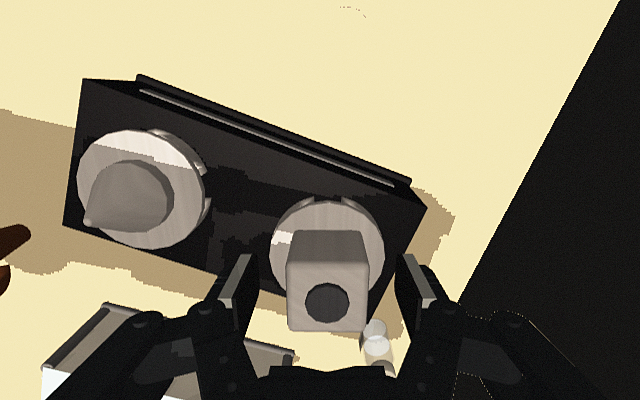

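View pics/s2.png

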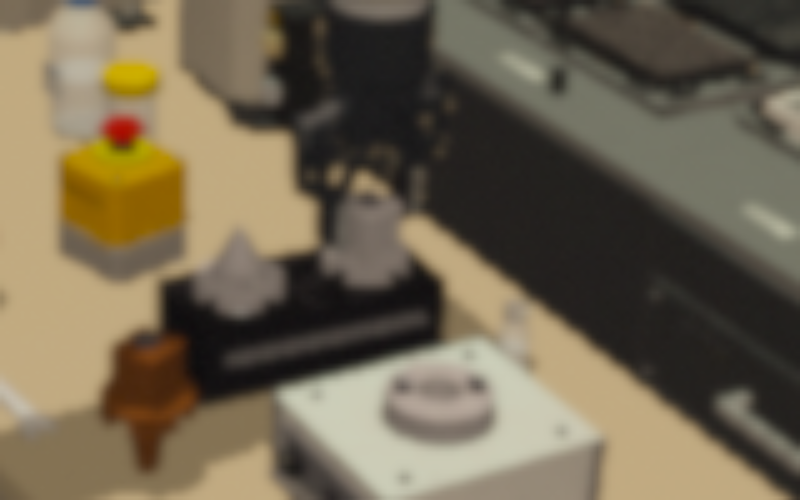

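```bash
python3 -m jog '[[0,0,0,0,40],[0,0,0,0,30],[0,0,0,0,25],[0,0,0,0,25],[0,0,0,0,25],[0,0,0,0,25],[0,0,0,0,25],[0,0,0,0,25],[0,0,0,0,25],[0,0,0,0,25]]' 60
python3 - <<'E'
from h import *
print(bot.read_state())
w=bot.read_camera("wrist");cv2.imwrite("pics/w3.png",w["pixels"][:,:,::-1])
E
```

```text
time: 5.4
tool_pos: [0.6176, -0.0233, 0.0998]
tcp_rot: [-1.308, 1.038, -1.04]
wrist_force: [0.9, 0.6, 4.7]
width: 0.388
{'time': 5.4, 'q': array([-7.80174498e-02,  2.96198033e-01,  1.87067930e+00,  6.09361840e-05,
        9.73725418e-01, -3.06929706e-01]), 'joint_vel': array([-0.00255192, -0.00153752, -0.00037976, -0.0006332 ,  0.00034905,
        0.00122686]), 'joint_torque': array([-3.39461770e-01, -4.50761569e+01, -2.90882921e+01, -1.12749212e-01,
        8.26812303e-02, -2.01732633e-03]), 'tool_pos': array([ 0.61759692, -0.02328905,  0.09977886]), 'tcp_rot': array([-1.30819238,  1.038197  , -1.03952164]), 'wrist_force': array([0.92159259, 0.64457286, 4.65010869]), 'torque': array([ 0.07212919,  0.01849575, -0.02790015]), 'width': 0.38848813860134934}
```

View pics/w3.png

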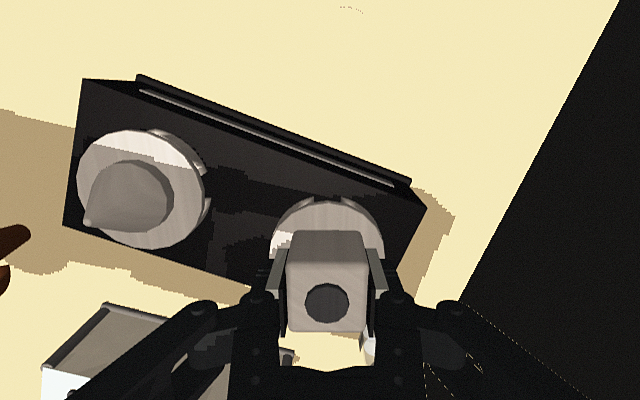

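```bash
python3 -m jog '[[0,0,5,0,25],[0,0,15,0,25],[0,0,30,0,25],[0,0,50,0,25],[0,0,75,0,25],[0,0,100,0,25],[0,0,120,0,25],[0,0,120,0,25],[0,0,120,0,25],[0,0,120,0,25]]'
python3 - <<'E'
from h import *
import pickle
for n in("wrist","top","side"):
    w=bot.read_camera(n);cv2.imwrite(f"pics/{n}4.png",w["pixels"][:,:,::-1]);pickle.dump(w,open(f"{n}4.pkl","wb"))
s=bot.read_state();print(s["tool_pos"],s["wrist_force"],s["torque"])
E
```

```text
time: 6.7
tool_pos: [0.6161, -0.0232, 0.2176]
tcp_rot: [-1.311, 1.041, -1.037]
wrist_force: [0.5, 0.7, -3.1]
width: 0.392
[ 0.61655064 -0.02325178  0.2180535 ] [-0.29405826  0.34178148 -3.22590029] [-0.08070844 -0.03145498 -0.00149354]
```

View pics/wrist4.png

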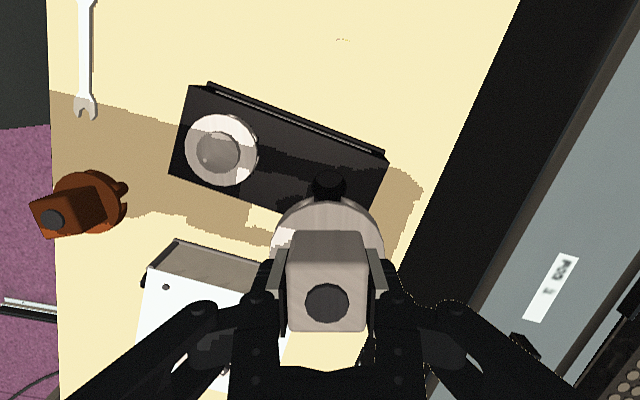

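```bash
python3 -m jog '[[-7,-15,0,-3,25],[-22,-48,0,-9,25],[-40,-86,0,-16,25],[-58,-125,0,-23,25],[-76,-164,0,-30,25],[-92,-200,0,-36,25],[-104,-226,0,-40,25],[-110,-238,0,-41,25],[-110,-238,0,-41,25],[-110,-238,0,-41,25]]'
python3 - <<'E'
from h import *
import pickle
for n in("wrist","top","side"):
    w=bot.read_camera(n);cv2.imwrite(f"pics/{n}5.png",w["pixels"][:,:,::-1]);pickle.dump(w,open(f"{n}5.pkl","wb"))
s=bot.read_state();print(s["tool_pos"],s["wrist_force"],s["torque"]);pickle.dump(s,open("s5.pkl","wb"))
E
```

```text
time: 8.1
tool_pos: [0.5074, -0.2606, 0.2192]
tcp_rot: [-0.938, 1.558, -1.557]
wrist_force: [-0.2, 0.3, -2.6]
width: 0.386
[ 0.50757774 -0.26037985  0.2192756 ] [-0.82584188 -1.10339366 -2.37621018] [0.01000148 0.00989618 0.03595504]
```

View pics/wrist5.png

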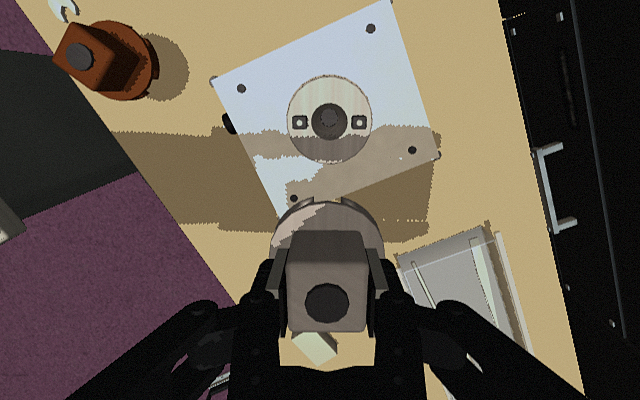

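Run:
```python
import cv2
a=cv2.imread("pics/wrist5.png")
cv2.imwrite("pics/c5.png",cv2.resize(a[65:170,270:390],(685,600),interpolation=cv2.INTER_CUBIC))
cv2.imwrite("pics/c5b.png",cv2.resize(a[190:350,250:410],(600,600),interpolation=cv2.INTER_CUBIC))
```

```text
(no output)
```

View pics/c5.png

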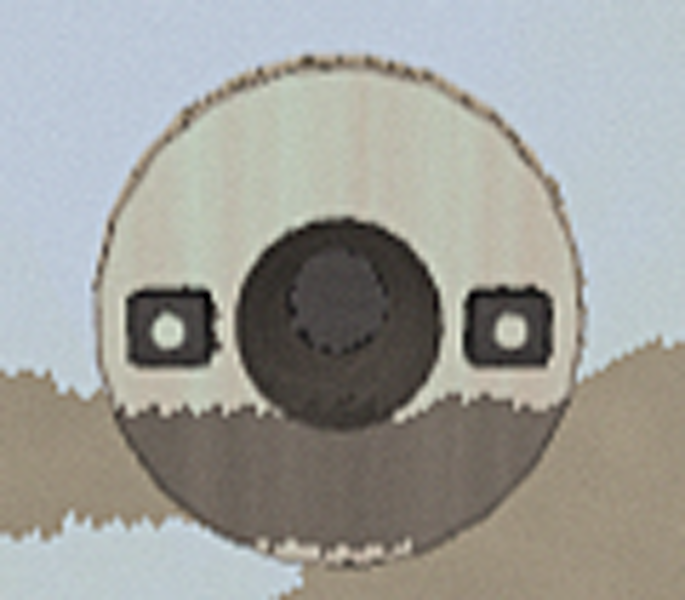

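View pics/c5b.png

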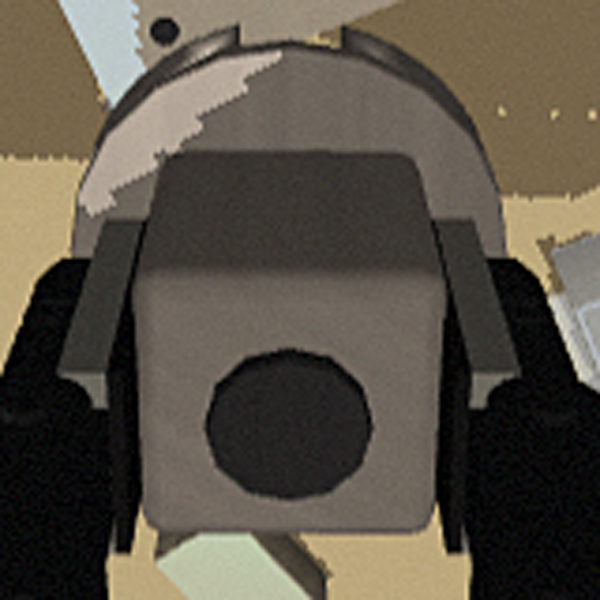

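Run:
```python
from h import *
import pickle
c=pickle.load(open("wrist5.pkl","rb"));s=pickle.load(open("s5.pkl","rb"))
f=lambda u,v,z:ray(c,270+(u+.5)/5.708-.5,65+(v+.5)/5.714-.5,z)
g=lambda u,v,z:ray(c,250+(u+.5)/3.75-.5,190+(v+.5)/3.75-.5,z)
B=f(339,324,.08);a,b=f(168,330,.087),f(511,330,.087)
print("bore",B,"bore diam",f(238,324,.08)-f(442,324,.08),"dogmid",(a+b)/2,np.linalg.norm(a-b),"ang",np.degrees(np.arctan2(*(b-a)[1::-1])))
z=s["tool_pos"][2]-.0448
h=g(289,423,z+.053); print("stub",h,np.linalg.norm(g(206,423,z+.053)-g(372,423,z+.053)))
P=[g(*p,z+.05) for p in((137,277),(445,277),(437,530),(147,530))]
print("headcentre",sum(P)/4,np.degrees(np.arctan2(*(P[1]-P[0])[1::-1])),np.degrees(np.arctan2(*(P[2]-P[3])[1::-1])))
R=Ro.from_rotvec(s["tcp_rot"]).as_matrix();print("jaw",np.degrees(np.arctan2(R[1,2],R[0,2])),s["tool_pos"]); print("tilt",R[:,1])
print("outer", [f(*p,.08)[:2] for p in((97,310),(583,310),(339,65),(345,563))])
print("move stub->bore",(B-h)*1e3)
# top view check of spindle
```

```text
bore [ 0.53688921 -0.20956679  0.08      ] bore diam [-0.02427195  0.01282648  0.        ] dogmid [ 0.53682375 -0.20972329  0.087     ] 0.04493989260385514 ang -27.85419698514163
stub [ 0.50871567 -0.25894703  0.2274756 ] 0.017378193427834355
headcentre [ 0.50880356 -0.25936372  0.2244756 ] -27.860802230021974 -27.864734855876986
jaw -27.797477741107638 [ 0.50757774 -0.26037985  0.2192756 ]
tilt [ 5.92036703e-05  2.08623999e-04 -9.99999976e-01]
outer [array([ 0.50901583, -0.19276428]), array([ 0.56670673, -0.22325084]), array([ 0.55204752, -0.18071742]), array([ 0.52244587, -0.23886274])]
move stub->bore [  28.17353986   49.38023454 -147.47559837]
```

```bash
python3 -m jog '[[5,9,0,0,25],[13,23,0,0,25],[21,37,0,0,25],[27,47,0,0,25],[28.7,50,-5,0,25],[28.7,50,-15,0,25],[28.7,50,-28,0,25],[28.7,50,-38,0,25],[28.7,50,-42,0,25],[28.7,50,-42,0,25]]'
python3 -m jog '[[0,0,-4,0,25],[0,0,-8,0,25],[0,0,-12,0,25],[0,0,-16,0,25],[0,0,-20,0,25],[0,0,-23,0,25],[0,0,-26,0,25],[0,0,-28,0,25],[0,0,-28,0,25],[0,0,-28,0,25]]'
python3 - <<'E'
from h import *
import pickle
for n in("wrist","top","side"):
    w=bot.read_camera(n);cv2.imwrite(f"pics/{n}6.png",w["pixels"][:,:,::-1]);pickle.dump(w,open(f"{n}6.pkl","wb"))
s=bot.read_state();print(s["tool_pos"],s["wrist_force"],s["torque"])
a=cv2.imread("pics/side6.png");b=cv2.imread("pics/top6.png")
cv2.imwrite("pics/c6.png",np.hstack([cv2.resize(a[180:260,300:380],(400,400)),cv2.resize(b[160:240,330:410],(400,400))]))
E
```

```text
time: 9.5
tool_pos: [0.5355, -0.2114, 0.1767]
tcp_rot: [-0.939, 1.559, -1.558]
wrist_force: [0.9, -0.1, -2.9]
width: 0.389
time: 10.75
tool_pos: [0.5359, -0.2113, 0.1494]
tcp_rot: [-0.938, 1.558, -1.558]
wrist_force: [-0.1, -0.6, -2.8]
width: 0.384
[ 0.53592297 -0.21131939  0.1494585 ] [-0.46981284  0.20785111 -3.3623738 ] [0.0527672  0.00110248 0.01484855]
```

View pics/c6.png

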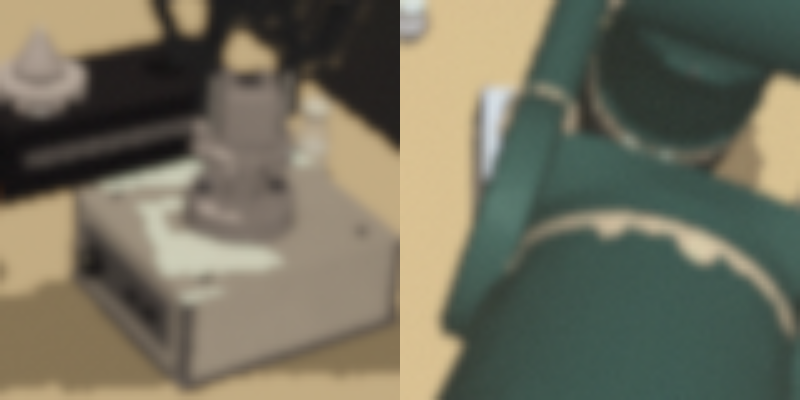

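View pics/wrist6.png

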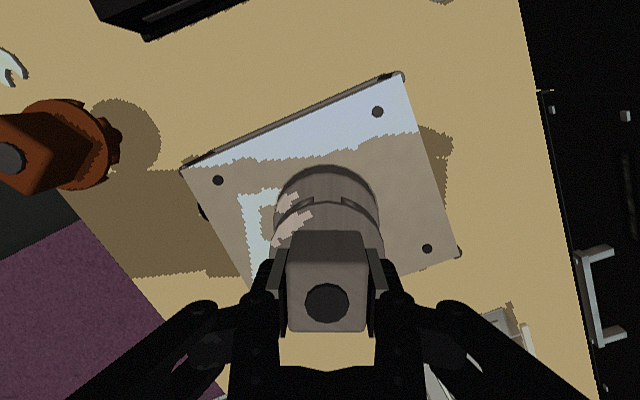

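```bash
python3 -m jog '[[0,0,-2,0,25],[0,0,-4,0,25],[0,0,-6,0,25],[0,0,-8,0,25],[0,0,-9,0,25],[0,0,-10,0,25],[0,0,-10,0,25],[0,0,-10,0,25],[0,0,-10,0,25],[0,0,-10,0,25]]'
python3 -c "
from h import *
s=bot.read_state();print(s['tool_pos'],s['wrist_force'],s['torque'])"
```

```text
time: 12.15
tool_pos: [0.5359, -0.2113, 0.1394]
tcp_rot: [-0.938, 1.558, -1.558]
wrist_force: [-0.2, -0.2, -2.2]
width: 0.391
[ 0.53585678 -0.21131749  0.13935254] [-0.17398403 -0.225654   -2.18975763] [-0.01243907  0.00924887 -0.01167816]
```

```bash
python3 -m jog '[[0,0,-1,0,25],[0,0,-2,0,25],[0,0,-3,0,25],[0,0,-4,0,25],[0,0,-4.5,0,25],[0,0,-5,0,25],[0,0,-5,0,25],[0,0,-5,0,25],[0,0,-5,0,25],[0,0,-5,0,25]]'
python3 -c "
from h import *
s=bot.read_state();print(s['tool_pos'],s['wrist_force'],s['torque'])"
```

```text
time: 13.4
tool_pos: [0.5359, -0.2113, 0.1343]
tcp_rot: [-0.938, 1.558, -1.558]
wrist_force: [-0.1, 0.6, -4.0]
width: 0.391
[ 0.53585793 -0.21129087  0.13431641] [-0.09276286  0.64914299 -3.96402103] [0.04592256 0.00333509 0.01015281]
```

```bash
python3 -m jog '[[0,0,-0.5,0,25],[0,0,-1,0,25],[0,0,-1.5,0,25],[0,0,-1.5,0,25],[0,0,-2,0,25],[0,0,-2,0,25],[0,0,-2.5,0,25],[0,0,-2.5,0,25],[0,0,-2.5,0,25],[0,0,-2.5,0,25]]'
python3 -c "
from h import *
s=bot.read_state();print(s['tool_pos'],s['wrist_force'],s['torque'])"
```

```text
time: 14.65
tool_pos: [0.5358, -0.2113, 0.1318]
tcp_rot: [-0.938, 1.558, -1.558]
wrist_force: [-0.2, 0.1, -3.5]
width: 0.389
[ 0.53580913 -0.21125348  0.13176505] [-0.21725421  0.11418974 -3.54910132] [ 0.02508089 -0.00189535 -0.00278505]
```

```bash
python3 -m jog '[[0,0,-0.3,0,25],[0,0,-0.5,0,25],[0,0,-0.7,0,25],[0,0,-1,0,25],[0,0,-1,0,25],[0,0,-1,0,25],[0,0,-1,0,25],[0,0,-1,0,25],[0,0,-1,0,25],[0,0,-1,0,25]]'
python3 -c "
from h import *
s=bot.read_state();print(s['tool_pos'],s['wrist_force'],s['torque'])"
```

```text
time: 15.9
tool_pos: [0.5358, -0.2113, 0.1308]
tcp_rot: [-0.938, 1.558, -1.558]
wrist_force: [-0.2, -0.5, -2.9]
width: 0.39
[ 0.53581911 -0.21127914  0.1307906 ] [-0.19198103 -0.47932269 -2.89820719] [-0.0136877   0.00503149  0.00973964]
```

```bash
python3 -m jog '[[0,0,-0.3,0,25],[0,0,-0.6,0,25],[0,0,-0.9,0,25],[0,0,-1.2,0,25],[0,0,-1.5,0,25],[0,0,-1.5,0,25],[0,0,-1.5,0,25],[0,0,-1.5,0,25],[0,0,-1.5,0,25],[0,0,-1.5,0,25]]'
python3 -c "
from h import *
s=bot.read_state();print(s['tool_pos'],s['wrist_force'],s['torque'])"
```

```text
time: 17.15
tool_pos: [0.5359, -0.2113, 0.1293]
tcp_rot: [-0.938, 1.558, -1.558]
wrist_force: [1.3, 1.2, -2.7]
width: 0.389
[ 0.5359114  -0.21126008  0.12930272] [ 1.32242192  1.18620425 -2.70335261] [ 0.21522159 -0.15393097  0.02890653]
```

```bash
python3 -m jog '[[0,0,-0.3,0,25],[0,0,-0.6,0,25],[0,0,-0.9,0,25],[0,0,-1.2,0,25],[0,0,-1.5,0,25],[0,0,-1.5,0,25],[0,0,-1.5,0,25],[0,0,-1.5,0,25],[0,0,-1.5,0,25],[0,0,-1.5,0,25]]'
python3 -c "
from h import *
s=bot.read_state();print(s['tool_pos'],s['wrist_force'],s['torque'])"
```

```text
time: 18.4
tool_pos: [0.536, -0.2112, 0.1279]
tcp_rot: [-0.938, 1.558, -1.558]
wrist_force: [2.1, 4.1, -0.1]
width: 0.391
[ 0.53598028 -0.21121121  0.12787176] [ 2.07490148  4.11688901 -0.11236623] [ 0.70190888 -0.2974269   0.00172063]
```

```bash
python3 -m jog '[[0.2,0.4,0,0,25],[0.4,0.7,0,0,25],[0.5,1,0,0,25],[0.5,1,0,0,25],[0.5,1,0,0,25],[0.5,1,0,0,25],[0.5,1,-0.3,0,25],[0.5,1,-0.3,0,25],[0.5,1,-0.3,0,25],[0.5,1,-0.3,0,25]]'
python3 -c "
from h import *
s=bot.read_state();print(s['tool_pos'],s['wrist_force'],s['torque'])"
```

```text
time: 19.65
tool_pos: [0.5363, -0.2103, 0.1275]
tcp_rot: [-0.938, 1.558, -1.558]
wrist_force: [-1.2, 0.4, -3.1]
width: 0.391
[ 0.53633437 -0.21028575  0.12748974] [-1.17823563  0.37420715 -3.05779148] [-0.00566511 -0.01650193  0.02224177]
```

Free again; continue down.

```bash
python3 -m jog '[[0,0,-0.3,0,25],[0,0,-0.6,0,25],[0,0,-0.9,0,25],[0,0,-1,0,25],[0,0,-1,0,25],[0,0,-1,0,25],[0,0,-1,0,25],[0,0,-1,0,25],[0,0,-1,0,25],[0,0,-1,0,25]]'
python3 -c "
from h import *
s=bot.read_state();print(s['tool_pos'],s['wrist_force'],s['torque'])"
```

```text
time: 20.9
tool_pos: [0.5363, -0.2103, 0.1265]
tcp_rot: [-0.938, 1.558, -1.558]
wrist_force: [-0.4, 0.5, -1.9]
width: 0.384
[ 0.53633527 -0.21027538  0.12649508] [-0.433029    0.5457208  -1.88304113] [ 0.00436921  0.03572223 -0.05778766]
```

```bash
python3 -m jog '[[0,0,-0.3,0,25],[0,0,-0.5,0,25],[0,0,-0.7,0,25],[0,0,-0.7,0,25],[0,0,-0.7,0,25],[0,0,-0.7,0,25],[0,0,-0.7,0,25],[0,0,-0.7,0,25],[0,0,-0.7,0,25],[0,0,-0.7,0,25]]'
python3 -c "
from h import *
s=bot.read_state();print(s['tool_pos'],s['wrist_force'],s['torque'])"
```

```text
time: 22.15
tool_pos: [0.5363, -0.2103, 0.1258]
tcp_rot: [-0.938, 1.558, -1.558]
wrist_force: [-0.7, -0.4, -3.5]
width: 0.385
[ 0.53633994 -0.21028099  0.12577717] [-0.73383958 -0.44018137 -3.50444779] [0.03052789 0.00165654 0.05045023]
```

Expected home TCP is z ≈ 0.1248.

```bash
python3 -m jog '[[0,0,-0.3,0,25],[0,0,-0.5,0,25],[0,0,-0.7,0,25],[0,0,-0.8,0,25],[0,0,-0.8,0,25],[0,0,-0.8,0,25],[0,0,-0.8,0,25],[0,0,-0.8,0,25],[0,0,-0.8,0,25],[0,0,-0.8,0,25]]'
python3 -c "
from h import *
s=bot.read_state();print(s['tool_pos'],s['wrist_force'],s['torque'])"
```

```text
time: 23.4
tool_pos: [0.5363, -0.2103, 0.125]
tcp_rot: [-0.938, 1.558, -1.558]
wrist_force: [0.4, 0.3, -2.7]
width: 0.39
[ 0.5363059  -0.21027763  0.1249513 ] [ 0.36736361  0.34152242 -2.72674092] [ 0.04345996  0.00410124 -0.0465014 ]
```

```bash
python3 -m jog '[[0,0,-0.2,0,25],[0,0,-0.4,0,25],[0,0,-0.5,0,25],[0,0,-0.5,0,25],[0,0,-0.5,0,25],[0,0,-0.5,0,25],[0,0,-0.5,0,25],[0,0,-0.5,0,25],[0,0,-0.5,0,25],[0,0,-0.5,0,25]]'
python3 -c "
from h import *
s=bot.read_state();print(s['tool_pos'],s['wrist_force'],s['torque'])"
```

```text
time: 24.65
tool_pos: [0.5364, -0.2103, 0.1247]
tcp_rot: [-0.938, 1.558, -1.558]
wrist_force: [-1.2, 1.2, 3.8]
width: 0.387
[ 0.53639167 -0.21028155  0.12474994] [-1.24665983  1.18210743  3.82163473] [0.25324686 0.55697988 0.00571522]
```

```bash
python3 -m jog '[[0,0,0.3,0,25],[0,0,0.3,0,36],[0,0,0.3,0,42],[0,0,0.3,0,50],[0,0,0.3,0,60],[0,0,0.3,0,65],[0,0,0.3,0,65],[0,0,0.3,0,65],[0,0,0.3,0,65],[0,0,0.3,0,65]]'
python3 - <<'E'
from h import *
w=bot.read_camera("wrist");cv2.imwrite("pics/w7.png",w["pixels"][:,:,::-1])
a=bot.read_camera("side")["pixels"][:,:,::-1];cv2.imwrite("pics/s7.png",cv2.resize(a[170:260,290:390],(800,600)))
s=bot.read_state();print(s['wrist_force'])
E
```

```text
time: 25.9
tool_pos: [0.5363, -0.2103, 0.1248]
tcp_rot: [-0.938, 1.558, -1.558]
wrist_force: [-0.0, -0.6, 0.1]
width: 0.762
[ 0.54552484  0.75171034 -0.7680194 ]
```

View pics/w7.png

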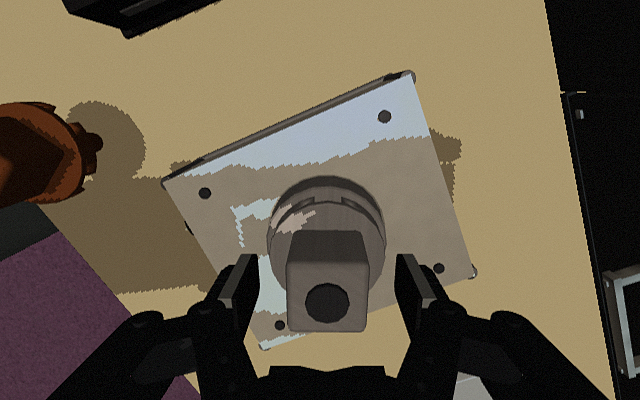

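View pics/s7.png

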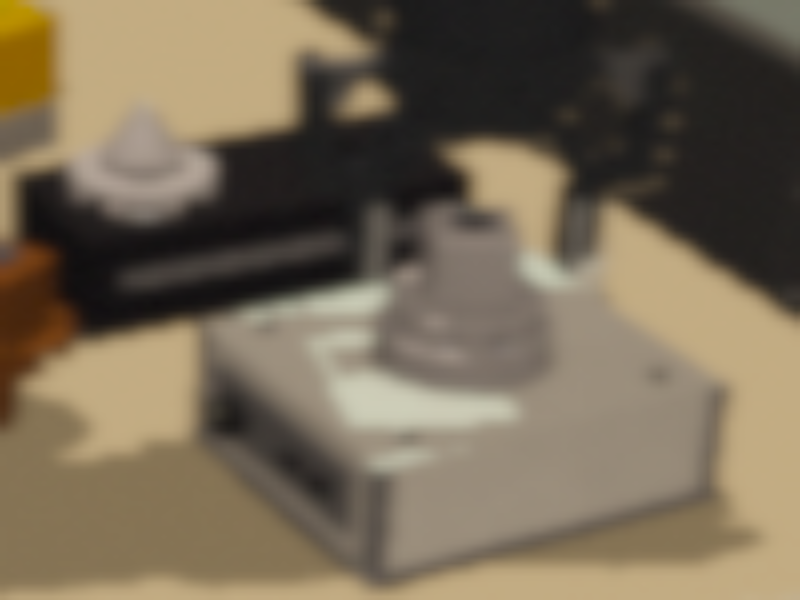

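The wrist view shows the fingers open and clear of the head (326,302), and the flange resting on the spindle with its slots at the rim. The side view shows the same with no visible gap. I'll retreat straight up and check again.

```bash
python3 -m jog '[[0,0,8,0,65],[0,0,25,0,65],[0,0,50,0,65],[0,0,80,0,65],[0,0,110,0,65],[-10,-18,130,0,65],[-20,-35,130,0,65],[-28,-50,130,0,65],[-28,-50,130,0,65],[-28,-50,130,0,65]]'
python3 - <<'E'
from h import *
w=bot.read_camera("wrist");cv2.imwrite("pics/w8.png",w["pixels"][:,:,::-1])
import pickle;pickle.dump(w,open("w8.pkl","wb"))
c=bot.read_camera("side");pickle.dump(c,open("s8.pkl","wb"));a=c["pixels"][:,:,::-1];cv2.imwrite("pics/s8.png",cv2.resize(a[170:260,290:390],(800,600),interpolation=cv2.INTER_CUBIC))
for z in(.130,.133,.137,.140): print(z,proj(w,[.5368,-.2096,z]),proj(c,[.5363,-.2103,z]))
E
```

```text
time: 27.25
tool_pos: [0.5077, -0.2602, 0.2534]
tcp_rot: [-0.938, 1.561, -1.557]
wrist_force: [-0.5, -0.2, 0.5]
width: 0.761
0.13 [329.16184133 123.98663622] [348.42463162 203.17797159]
0.133 [329.1858216  124.38758658] [348.49023333 202.2831133 ]
0.137 [329.2187259  124.93774677] [348.57793864 201.08674484]
0.14 [329.24413147 125.36252804] [348.64389557 200.18704108]
```

View pics/w8.png

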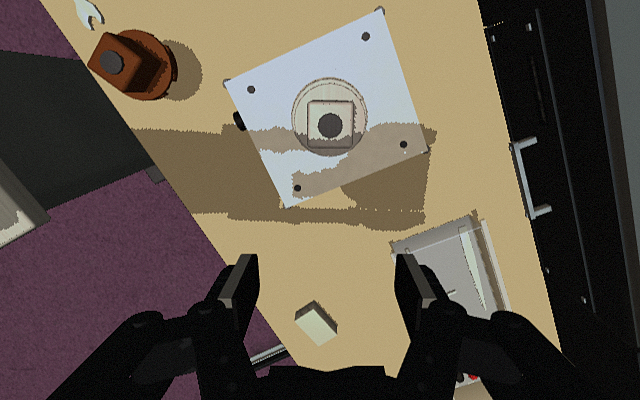

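View pics/s8.png

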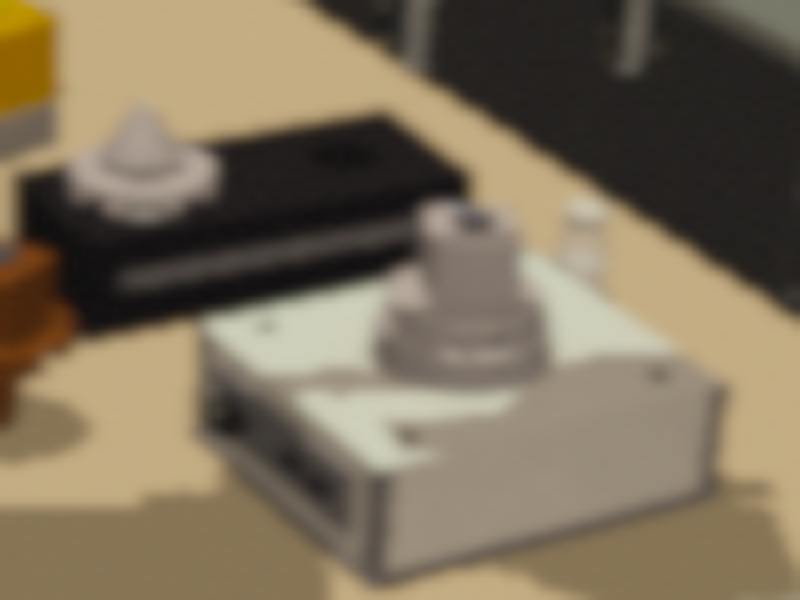

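```bash
python3 -c "
from workcell import bot
print(bot.finish_job())"
```

```text
the job is handed in; nothing more can be done
None
```

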